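# Swing the bench magnifier over the tooth model and switch on its lamp

## Robot

A 6-joint arm with a two-finger parallel gripper is mounted at the origin on the work surface. World frame = base frame: x ahead of the robot, y to its left, z up, the work surface at z = 0. Lengths are in m, angles in rad, forces in N, time in s.
With the tool pointing down it reaches from about 0.325 to 0.85 m from the base axis. Payload 4.4 kg.
Tool frame: the origin (TCP) lies at the very end of the fingers, on their centre line; the grasp point (between the pads) lies 19 mm behind it; z points along the fingers, y is the line along which they close (so a half turn about z gives the same grasp; the last joint's range is limited). The gripper opens to 94 mm and grips with 3 to 60 N. Pads are 16 mm wide; open, the fingers measure 119 mm over their backs; the gripper's body (75 mm by 177 mm) begins 78 mm behind the grasp point.
Start: joints at [1.056, 0.207, 1.542, -0, 1.393, -0.15], TCP at [0.205, 0.537, 0.205] pointing down, gripper open.
Joint ranges: [-2.73, 2.73], [-0.86, 2.22], [0.23, 2.46], [-1.11, 4.25], [0.08, 2.63], [-2.82, 2.82]. Speed limits (rad/s): [2.79, 2.79, 3.14, 3.14, 3.14, 3.14].

## Interface

Orientations are given as a 3x3 rotation matrix whose columns are the frame's x, y, z axes.
In Python, from workcell import monitor, eyes, r gives the robot as it stands.
- The arm moves only by the shell command python3 -m pendant 'ROWS'. ROWS is JSON, a list of rows, each an object of numbers: "dx", "dy", "dz": the shift along the tool's x, y, z normalised to -1 to 1, where 1 is 800 mm; "ax", "ay", "az": the turn, a rotation vector about the tool's x, y, z normalised to -1 to 1, where 1 is 360 degrees; "fingers": the opening, from 0 (shut) to 1 (fully open). A call has 1 to 12 rows; each row is the pose to reach, as a shift and turn from the pose commanded when the call began, along the tool's axes at that moment, turning the shorter way round; what a row does not reach only later rows make up. A row lasts 1/8 s, in which the tool goes at most 62.5 mm and 10.7 degrees, less where a joint would pass 70% of its speed; a pose out of reach is approached as far as the arm can. A call with a number of a shift or a turn outside -1 to 1 is refused whole. A call with a gripper value outside its range is refused whole. The fingers move at their own pace and stop on an object; the grip force is fixed at half the most. Time passes only in rows, so rows that repeat a pose let the fingers close. It gives the time, the measured TCP pose, the force, the opening and the grip force at its end, in the units of the state.
- monitor.state(): the state, without advancing time (a new reading comes with each control period).
- eyes.camera(name): name is "side" or "top" or "wrist"; returns the picture (420x560x3 uint8, blue, green, red); there is no depth.
- eyes.calibration(name): a dict with "K" (3x3 intrinsics, pixels), "R" (3x3) and "t" (3): a world point X has camera coordinates R X + t; the wrist camera has in their place "tool_from_camera" (4x4, takes a point from camera to tool coordinates, whose origin is the TCP and whose axes are the flange's). Camera axes: x right, y down, z forward; pixel columns grow to the right and rows downward; lengths in m; the calibration is good to about 2 mm. The wrist camera is an equidistant fisheye: a pixel r from the principal point sees the ray r / f radians off the axis. A picture is of the moment at which its call begins: read the wrist's pose just before it. calibration takes no time and is no camera call.
- r.close_job(): hands the job in; it is judged then, once.
The state is a dict: "clock": time; "q": joint angles; "dq": joint speeds; "effort": joint torques, N m; "tcp_pos": TCP position; "tool_rot": TCP orientation; "wrist_force": force on the tool from outside, world axes, zero at the start; "torque": the same for the moment, N m; "gripper_width": finger opening in m; "finger_force": force on a finger pad.
Only numpy, scipy, OpenCV 4.12 (cv2) and the standard library are available. Lean on these libraries where they do the work, as an engineer would, in place of code of your own. Each camera call takes 0.05 s, during which the arm holds its last target. There are 200 camera calls.

## Task

At this dental technician's bench, push the arm of the swing magnifier round until the middle of its lens hangs over the tooth model and stays there, then press the blue lamp button on top of the magnifier's post all the way down and let it spring back. Only push with a fingertip: do not pinch the arm, do not touch the lens or its white rim, and leave the tooth model, the two jars, the bowl and the bottle standing where they are.

Things in the scene. Friction and masses are not known exactly. Their poses are not given: they have to be found in the camera images.
- stand: The magnifier's fixed grey foot, round, 150 mm across and 28 mm high, with an upright post 32 mm thick at its middle that ends 155 mm above the bench. Origin at the middle of the underside; its x points away from the robot, give or take its yaw.
- pivot (a point): Point on the magnifier's upright turning axis (the post's axis), 142 mm above the bench, at mid-thickness of the arm. Round it sits a black hub, 56 mm across, heights 133 to 151 mm, that turns with the arm.
- magnifier (a joint): Turning angle of the magnifier's arm about the post, rad. At 0 the arm points along the foot's own -x (towards the robot if not yawed); it grows anticlockwise seen from above (lens towards the foot's -y). Stops at -1.25 and 1.25. Stiff hinge, about 0.25 N m of friction (2.5 N at 100 mm from the axis); stays where it is left.
- lens_center (a point): Centre of the round, level, see-through lens at the arm's far end, 220 mm from the turning axis and 142 mm above the bench; moves with the arm, x along the arm towards the axis. With its white rim the lens is 122 mm across, heights 135 to 149 mm; neither is to be touched.
- edge_left (a point): Point on the arm's upright +y edge, 100 mm from the turning axis, 142 mm above the bench; x along the arm from lens to axis, z up. Pushing on this edge turns the joint up (anticlockwise). The white arm is a level straight bar 26 mm wide, its edges 135 to 149 mm high, a metal strip on top up to 152 mm; free to push 30 to 155 mm from the axis.
- edge_right (a point): Point on the other upright edge (-y side) of the arm, 100 mm from the turning axis; axes as edge_left. Pushing on it turns the joint down (clockwise). Pressing both edges at once counts as pinching.
- lamp_button (a joint): Travel of the blue lamp button, m: 0 up, 0.006 fully down. It springs back; fully down takes about 5 N.
- lamp_button_top (a point): Middle of the top face of the blue round button (32 mm across) on top of the post, on the turning axis, 177 mm above the bench when up. It is pressed straight down; its black collar (48 mm across) tops out 10 mm below this point.
- tooth_model: Loose dental model: tan plaster block 56 x 50 mm, pink gums and an arch of small white teeth, 27 mm high in all; origin at the middle of its underside. It stands on the bench under the path of the lens, its middle up to 12 mm off that path.
- jar_pink: Loose closed stain jar, 40 mm across, 45 mm high, brass lid, pink label; origin at the middle of its underside. Bystander, under the lens path.
- jar_blue: Loose closed stain jar, 40 mm across, 45 mm high, brass lid, blue label; origin at the middle of its underside. Bystander, under the lens path.
- bowl: Loose white ceramic bowl, 110 mm across the rim, 55 mm high; origin at the middle of its underside. Bystander.
- bottle: Loose small closed green bottle with a white cap, 34 mm across, 75 mm high; origin at the middle of its underside. Bystander.
Not all that is in view belongs to the job. Of the things that look like the tooth_model, the smallest one is meant.

How it is judged:
By the outcome, as a careful person would: the job done as asked, in the order asked, and still so for the second after the job is handed in, with the robot touching nothing.
It also fails if it takes over 45 s, if anything falls off the work surface, if the arm or the gripper's body presses on something with over 40 N, if the wrist force passes 120 N, or if a joint passes its speed limit or range.

## Working session

There is one attempt and no reset: what is moved stays moved. The work goes in short steps, Python scripts to look and compute and a shell command to move; the robot and the scene stay as the last step left them, time stands still between calls to the robot, and variables do not carry over. Pictures are saved under pics/ and viewed, at most 10 in all, crops included, and the job is handed in when it is done.

```bash
mkdir -p pics
python3 - <<'E'
from workcell import monitor, eyes, r
import cv2
for n in ("top","side"):
    cv2.imwrite(f"pics/{n}0.png",eyes.camera(n)); c=eyes.calibration(n); print(n,c)
s=monitor.state(); print(s["clock"],s["tcp_pos"],s["tool_rot"])
E
```

```text
top {'K': array([[419.43786628,   0.        , 278.73632698],
       [  0.        , 419.43786628, 207.06591725],
       [  0.        ,   0.        ,   1.        ]]), 'R': array([[ 0.02797628, -0.99951611, -0.01359675],
       [-0.99918726, -0.02756702, -0.02940889],
       [ 0.02901983,  0.01440845, -0.99947499]]), 't': array([-0.00770629,  0.54434368,  1.14797727])}
side {'K': array([[498.34759779,   0.        , 273.61252905],
       [  0.        , 498.34759779, 212.42811193],
       [  0.        ,   0.        ,   1.        ]]), 'R': array([[ 0.88937438, -0.45692346,  0.01530262],
       [-0.27535457, -0.56208062, -0.77990078],
       [ 0.36495627,  0.68941013, -0.62571607]]), 't': array([-0.47727255,  0.25919201,  1.12967856])}
0.1 [0.20427534 0.5367232  0.20442524] [[-9.34541920e-01  3.55851693e-01 -9.86090154e-04]
 [ 3.55852937e-01  9.34540305e-01 -1.76239872e-03]
 [ 2.94388424e-04 -1.99793856e-03 -9.99997961e-01]]
```

View pics/top0.png

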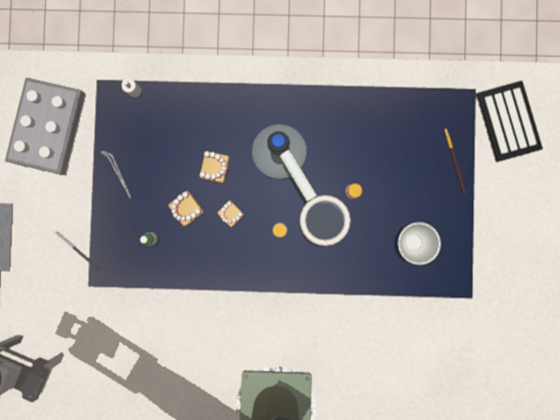

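View pics/side0.png

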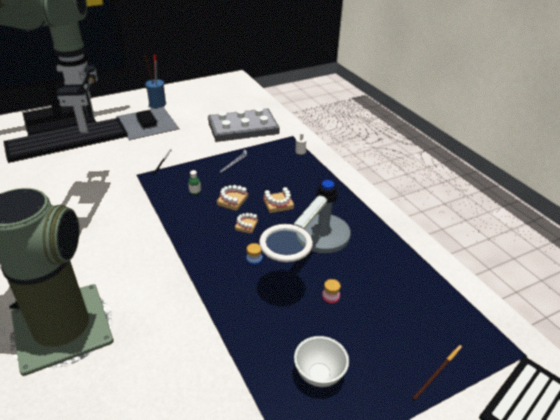

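The top view shows three tooth models, at (214,166), (185,208) and (231,213). The smallest is at (231,213), which is (247,222) in the side view. The button is at (278,141) and the lens at (325,220). I'll measure these and check the choice in a crop.

```bash
cat > h.py <<'E'
from workcell import monitor, eyes, r
import cv2, numpy as np
def onplane(n,uv,z):
    c=eyes.calibration(n); d=c["R"].T@np.linalg.inv(c["K"])@np.array([*uv,1.]); o=-c["R"].T@c["t"]
    return o+d*(z-o[2])/d[2]
def blob(mask,near,rad):
    m=np.zeros_like(mask); cv2.circle(m,near,rad,255,-1); m&=mask
    k,l,st,ce=cv2.connectedComponentsWithStats(m); i=1+np.argmax(st[1:,4]); return ce[i],st[i,4],np.uint8(l==i)*255
E
python3 - <<'E'
from h import *
t=cv2.imread("pics/top0.png"); s=cv2.imread("pics/side0.png")
for n,im,bt,ln,tm,rd in (("top",t,(278,141),(325,220),(231,213),28),("side",s,(328,186),(286,243),(247,222),30)):
    h=cv2.cvtColor(im,cv2.COLOR_BGR2HSV)
    b=blob(cv2.inRange(h,(105,170,90),(125,255,255)),bt,14); print(n,"button",b[:2],onplane(n,b[0],.175))
    l=blob(cv2.inRange(h,(0,0,150),(180,70,255)),ln,rd)
    c=max(cv2.findContours(l[2],0,1)[0],key=len); e=cv2.fitEllipse(cv2.convexHull(c)); print("lens",e,onplane(n,e[0],.147))
    m=blob(255-cv2.inRange(h,(100,60,0),(135,255,140)),tm,17); r_=cv2.minAreaRect(cv2.findContours(m[2],0,1)[0][0]); print("model",m[:2],r_,onplane(n,m[0],.013),onplane(n,r_[0],.013))
    for p in ([(214,166),(185,208)] if n=="top" else []): print("other",blob(255-cv2.inRange(h,(100,60,0),(135,255,140)),p,24)[:2])
a=cv2.resize(t[120:260,160:380],None,fx=3.4,fy=3.4,interpolation=2); cv2.imwrite("pics/crop1.png",a)
E
```

```text
top button (array([277.74074074, 140.12962963]), np.int32(108)) [0.69798652 0.01180524 0.175     ]
lens ((324.2864074707031, 219.39236450195312), (49.29301071166992, 52.13553237915039), 148.852783203125) [ 0.51353551 -0.10555494  0.147     ]
model (array([229.94214876, 213.2892562 ]), np.int32(484)) ((229.50001525878906, 213.50001525878906), (22.62741470336914, 21.21320343017578), 45.0) [0.52340787 0.14086656 0.013     ] [0.5227954 0.1420645 0.013    ]
other (array([214.21281741, 166.53083434]), np.int32(827))
other (array([185.38362573, 208.19181287]), np.int32(855))
side button (array([327.69072165, 183.4742268 ]), np.int32(97)) [0.69513937 0.01017451 0.175     ]
lens ((287.7974548339844, 238.83346557617188), (42.6888313293457, 55.29829025268555), 73.80030059814453) [ 0.51712183 -0.10495722  0.147     ]
model (array([246.00724638, 222.43961353]), np.int32(414)) ((246.0754852294922, 222.23585510253906), (21.70296859741211, 21.840328216552734), 15.945394515991211) [0.51980228 0.13817843 0.013     ] [0.52035022 0.1389085  0.013     ]
```

View pics/crop1.png

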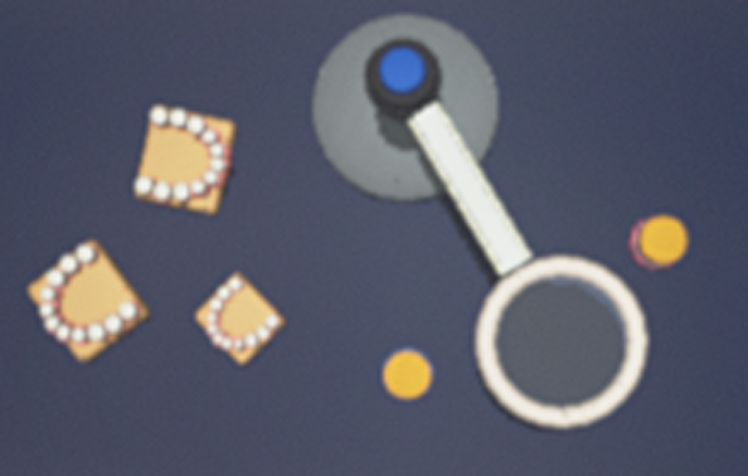

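The crop confirms it: the model at about (240,318) in the crop, (231,213) in the full picture, is clearly the smallest. The pivot is at about (0.697, 0.011), the lens at 32° on the -y side and the model at 36° on the +y side. I therefore have to push the -y edge clockwise by about 69°.

I'll travel high with the fingers shut and the tool squared to the world axes.

```bash
python3 -m pendant '[{"dz":-0.065,"fingers":0},{"dx":-0.794,"dy":-0.539,"dz":-0.065,"az":-0.058,"fingers":0},{"dx":-0.794,"dy":-0.539,"dz":-0.065,"az":-0.058,"fingers":0},{"dx":-0.794,"dy":-0.539,"dz":-0.065,"az":-0.058,"fingers":0},{"dx":-0.794,"dy":-0.539,"dz":-0.065,"az":-0.058,"fingers":0},{"dx":-0.794,"dy":-0.539,"dz":-0.065,"az":-0.058,"fingers":0},{"dx":-0.794,"dy":-0.539,"dz":-0.065,"az":-0.058,"fingers":0},{"dx":-0.794,"dy":-0.539,"dz":-0.065,"az":-0.058,"fingers":0},{"dx":-0.794,"dy":-0.539,"dz":-0.065,"az":-0.058,"fingers":0},{"dx":-0.794,"dy":-0.539,"dz":-0.065,"az":-0.058,"fingers":0},{"dx":-0.794,"dy":-0.539,"dz":-0.065,"az":-0.058,"fingers":0},{"dx":-0.794,"dy":-0.539,"dz":-0.065,"az":-0.058,"fingers":0}]'; python3 -m pendant '[{"fingers":0},{"fingers":0}]'
```

```text
invalid input at $[0]: expected keys dx, dy, dz, ax, ay, az, fingers
invalid input at $[0]: expected keys dx, dy, dz, ax, ay, az, fingers
```

```bash
python3 -m pendant '[{"dx":0,"dy":0,"dz":-0.065,"ax":0,"ay":0,"az":0,"fingers":0},{"dx":-0.794,"dy":-0.539,"dz":-0.065,"ax":0,"ay":0,"az":-0.058,"fingers":0},{"dx":-0.794,"dy":-0.539,"dz":-0.065,"ax":0,"ay":0,"az":-0.058,"fingers":0},{"dx":-0.794,"dy":-0.539,"dz":-0.065,"ax":0,"ay":0,"az":-0.058,"fingers":0},{"dx":-0.794,"dy":-0.539,"dz":-0.065,"ax":0,"ay":0,"az":-0.058,"fingers":0},{"dx":-0.794,"dy":-0.539,"dz":-0.065,"ax":0,"ay":0,"az":-0.058,"fingers":0},{"dx":-0.794,"dy":-0.539,"dz":-0.065,"ax":0,"ay":0,"az":-0.058,"fingers":0},{"dx":-0.794,"dy":-0.539,"dz":-0.065,"ax":0,"ay":0,"az":-0.058,"fingers":0},{"dx":-0.794,"dy":-0.539,"dz":-0.065,"ax":0,"ay":0,"az":-0.058,"fingers":0},{"dx":-0.794,"dy":-0.539,"dz":-0.065,"ax":0,"ay":0,"az":-0.058,"fingers":0},{"dx":-0.794,"dy":-0.539,"dz":-0.065,"ax":0,"ay":0,"az":-0.058,"fingers":0},{"dx":-0.794,"dy":-0.539,"dz":-0.065,"ax":0,"ay":0,"az":-0.058,"fingers":0}]'
```

```text
clock: 1.6
tcp_pos: [0.5943, -0.0202, 0.2569]
tool_rot: [[-1.0, -0.0, -0.001], [-0.0, 1.0, 0.0], [0.001, 0.0, -1.0]]
wrist_force: [1.8, 0.2, 0.1]
gripper_width: 0.0006
finger_force: 0.0
```

```bash
python3 -m pendant '[{"dx":0,"dy":0,"dz":0,"ax":0,"ay":0,"az":0,"fingers":0},{"dx":0,"dy":0,"dz":0,"ax":0,"ay":0,"az":0,"fingers":0}]'
```

```text
clock: 1.85
tcp_pos: [0.593, -0.0182, 0.2566]
tool_rot: [[-1.0, -0.0, -0.002], [-0.0, 1.0, 0.001], [0.002, 0.001, -1.0]]
wrist_force: [0.3, 0.4, 0.1]
gripper_width: 0.0003
finger_force: 0.0
```

```bash
python3 -m pendant '[{"dx":-0.064,"dy":-0.0925,"dz":0,"ax":0,"ay":0,"az":0,"fingers":0},{"dx":-0.064,"dy":-0.0925,"dz":0,"ax":0,"ay":0,"az":0,"fingers":0},{"dx":-0.064,"dy":-0.0925,"dz":0.161,"ax":0,"ay":0,"az":0,"fingers":0},{"dx":-0.064,"dy":-0.0925,"dz":0.161,"ax":0,"ay":0,"az":0,"fingers":0},{"dx":-0.064,"dy":-0.0925,"dz":0.161,"ax":0,"ay":0,"az":0,"fingers":0},{"dx":-0.064,"dy":-0.0925,"dz":0.161,"ax":0,"ay":0,"az":0,"fingers":0}]'
cat >> h.py <<'E'
P=np.array([.6966,.011])
def tcp_for(deg,rr=.10,gap=0):   # deg: arm angle, + towards -y
    a=np.radians(deg); u=np.array([-np.cos(a),-np.sin(a)]); n=np.array([u[1],-u[0]])
    return P+rr*u-(.013+.0125*abs(n[1])+.008*abs(n[0])+gap)*n
E
python3 - <<'E'
from h import *
p=monitor.state()["tcp_pos"]; print(p)
for d in (33,25,15,5,-5,-15,-22,-28,-32,-36):
    w=tcp_for(d)-p[:2]; print(d,"dx %.3f dy %.3f"%(-w[0]/.8,w[1]/.8))
cv2.imwrite("pics/side1.png",eyes.camera("side"))
E
```

```text
clock: 2.6
tcp_pos: [0.6458, -0.0914, 0.1307]
tool_rot: [[-1.0, -0.002, 0.002], [-0.002, 1.0, -0.0], [-0.002, -0.0, -1.0]]
wrist_force: [-0.4, 0.4, 0.5]
gripper_width: 0.0
finger_force: 0.0
[ 0.64576647 -0.09138175  0.13067752]
33 dx 0.022 dy 0.031
25 dx 0.035 dy 0.044
15 dx 0.048 dy 0.063
5 dx 0.058 dy 0.085
-5 dx 0.064 dy 0.106
-15 dx 0.066 dy 0.128
-22 dx 0.065 dy 0.143
-28 dx 0.063 dy 0.156
-32 dx 0.061 dy 0.165
-36 dx 0.058 dy 0.173
```

View pics/side1.png

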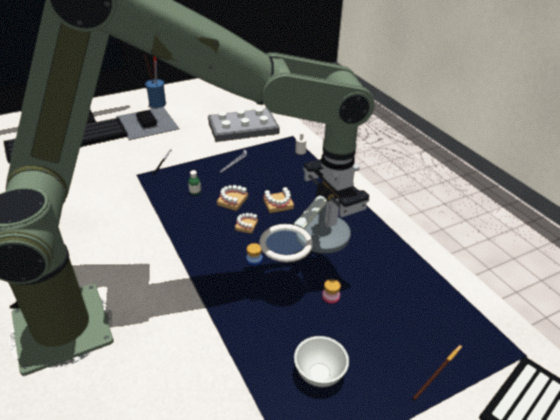

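The fingers at about (335,205) stand clear on the near side of the arm. The lens and jars are undisturbed. Next I push along the arc, stopping about 8° short.

```bash
python3 -m pendant '[{"dx":0.015,"dy":0.021,"dz":0.004,"ax":0,"ay":0,"az":0,"fingers":0},{"dx":0.022,"dy":0.031,"dz":0.004,"ax":0,"ay":0,"az":0,"fingers":0},{"dx":0.035,"dy":0.044,"dz":0.004,"ax":0,"ay":0,"az":0,"fingers":0},{"dx":0.048,"dy":0.063,"dz":0.004,"ax":0,"ay":0,"az":0,"fingers":0},{"dx":0.058,"dy":0.085,"dz":0.004,"ax":0,"ay":0,"az":0,"fingers":0},{"dx":0.064,"dy":0.106,"dz":0.004,"ax":0,"ay":0,"az":0,"fingers":0},{"dx":0.066,"dy":0.128,"dz":0.004,"ax":0,"ay":0,"az":0,"fingers":0},{"dx":0.065,"dy":0.143,"dz":0.004,"ax":0,"ay":0,"az":0,"fingers":0},{"dx":0.063,"dy":0.156,"dz":0.004,"ax":0,"ay":0,"az":0,"fingers":0},{"dx":0.063,"dy":0.156,"dz":0.004,"ax":0,"ay":0,"az":0,"fingers":0}]'
python3 - <<'E'
from h import *
for n in("top","side"): cv2.imwrite(f"pics/{n}2.png",eyes.camera(n))
a=cv2.imread("pics/top2.png")[110:270,130:370];b=cv2.imread("pics/side2.png")[150:310,190:430]
cv2.imwrite("pics/c2.png",cv2.resize(np.hstack([a,b]),None,fx=1.66,fy=1.66,interpolation=2))
E
```

```text
clock: 3.9
tcp_pos: [0.5936, 0.0344, 0.1246]
tool_rot: [[-1.0, -0.002, -0.003], [-0.002, 1.0, 0.002], [0.003, 0.002, -1.0]]
wrist_force: [-0.6, -0.1, -0.3]
gripper_width: 0.0007
finger_force: 0.0
```

View pics/c2.png

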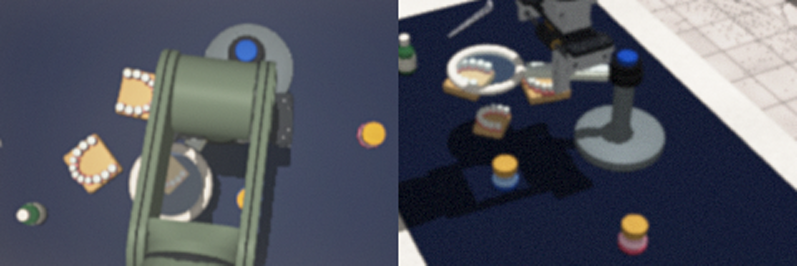

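The fingertip turned the arm. The lens now sits at crop (486,69) in the side part and (171,182) in the top part, just short of the model, which shows through it. I'll measure it more closely.

```bash
cat >> h.py <<'E'
def lens(n,im,c,rad):
    h=cv2.cvtColor(im,cv2.COLOR_BGR2HSV); m=cv2.inRange(h,(0,0,150),(180,60,255)); k=blob(m,c,rad)[2]
    return cv2.fitEllipse(cv2.convexHull(max(cv2.findContours(k,0,1)[0],key=len)))
def ang(w): d=w[:2]-P; return np.degrees(np.arctan2(-d[1],-d[0])),np.hypot(*d)
E
python3 - <<'E'
from h import *
e=lens("side",cv2.imread("pics/side2.png"),(242,192),26); w=onplane("side",e[0],.147); print(e,w,ang(w))
w=onplane("top",(233,219.6),.147); print(w,ang(w))
print(ang(np.array([.5215,.1398])), monitor.state()["wrist_force"])
t=P-[np.cos(np.radians(x)) for x in [0,0]]
p=monitor.state()["tcp_pos"][:2]
for d in (-24,-26,-28,-30,-32,-34,-36,-38): w=tcp_for(d)-p; print(d,"dx %.4f dy %.4f"%(-w[0]/.8,w[1]/.8))
E
```

```text
((241.8594207763672, 191.11660766601562), (29.166244506835938, 45.180477142333984), 88.05956268310547) [0.49854511 0.11157984 0.147     ] (np.float64(-26.92320201819977), np.float64(0.22213068907293507))
[0.50684545 0.11547273 0.147     ] (np.float64(-28.835761699857343), np.float64(0.21661333948971412))
(np.float64(-36.33744391536801), np.float64(0.21736938606896788)) [-0.50735671  0.11718573  0.17760929]
-24 dx -0.0004 dy -0.0087
-26 dx -0.0011 dy -0.0043
-28 dx -0.0020 dy 0.0001
-30 dx -0.0030 dy 0.0044
-32 dx -0.0042 dy 0.0088
-34 dx -0.0056 dy 0.0131
-36 dx -0.0071 dy 0.0174
-38 dx -0.0088 dy 0.0217
```

```bash
python3 -m pendant '[{"dx":-0.004,"dy":0.009,"dz":0,"ax":0,"ay":0,"az":0,"fingers":0},{"dx":-0.0073,"dy":0.0178,"dz":0,"ax":0,"ay":0,"az":0,"fingers":0},{"dx":-0.0073,"dy":0.0178,"dz":0,"ax":0,"ay":0,"az":0,"fingers":0},{"dx":0.023,"dy":-0.022,"dz":0,"ax":0,"ay":0,"az":0,"fingers":0},{"dx":0.023,"dy":-0.022,"dz":-0.07,"ax":0,"ay":0,"az":0,"fingers":0},{"dx":0.023,"dy":-0.022,"dz":-0.15,"ax":0,"ay":0,"az":0,"fingers":0},{"dx":0.023,"dy":-0.1,"dz":-0.16,"ax":0,"ay":0,"az":0,"fingers":0},{"dx":0.023,"dy":-0.17,"dz":-0.16,"ax":0,"ay":0,"az":0,"fingers":0},{"dx":0.023,"dy":-0.25,"dz":-0.16,"ax":0,"ay":0,"az":0,"fingers":0},{"dx":0.023,"dy":-0.25,"dz":-0.16,"ax":0,"ay":0,"az":0,"fingers":0}]'
python3 - <<'E'
from h import *
for n in("top","side"): cv2.imwrite(f"pics/{n}3.png",eyes.camera(n))
a=cv2.imread("pics/top3.png")[110:270,130:370];b=cv2.imread("pics/side3.png")[130:290,170:410]
cv2.imwrite("pics/c3.png",cv2.resize(np.hstack([a,b]),None,fx=1.66,fy=1.66,interpolation=2))
for n,c,rd in(("top",(226,213),30),("side",(238,183),27)):
    e=lens(n,cv2.imread(f"pics/{n}3.png"),c,rd); w=onplane(n,e[0],.147); print(n,e,w,ang(w))
E
```

```text
clock: 5.25
tcp_pos: [0.5764, -0.1715, 0.2537]
tool_rot: [[-1.0, 0.005, 0.002], [0.005, 1.0, -0.0], [-0.002, -0.0, -1.0]]
wrist_force: [0.3, -0.2, 0.1]
gripper_width: 0.0006
finger_force: 0.0
top ((224.0221405029297, 211.14027404785156), (49.076988220214844, 57.955711364746094), 45.30228805541992) [0.52675433 0.13793568 0.147     ] (np.float64(-36.77292777244173), np.float64(0.21203824866899398))
side ((242.019775390625, 185.69024658203125), (30.588254928588867, 46.59009552001953), 79.48079681396484) [0.5088947  0.13342521 0.147     ] (np.float64(-33.11320641805893), np.float64(0.22410089937886737))
```

View pics/c3.png

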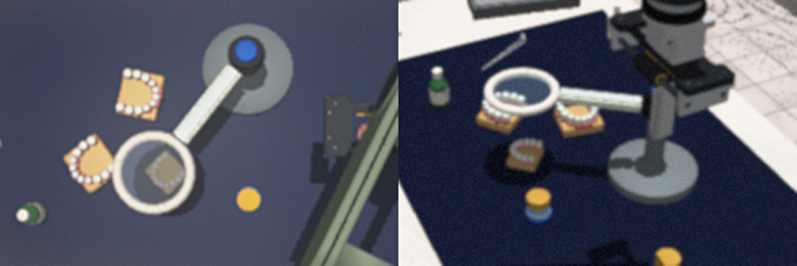

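```bash
cat >> h.py <<'E'
def ringfit(n,im,p):
    from scipy.optimize import minimize
    c=eyes.calibration(n); g=cv2.GaussianBlur(cv2.cvtColor(im,cv2.COLOR_BGR2GRAY),(3,3),0).astype(np.float32)
    t=np.linspace(0,2*np.pi,360)
    def ring(xy,r):
        X=np.c_[xy[0]+r*np.cos(t),xy[1]+r*np.sin(t),np.full(360,.147)]@c["R"].T+c["t"]; q=X@c["K"].T; q=(q[:,:2]/q[:,2:]).astype(np.float32)
        return cv2.remap(g,q[:,:1],q[:,1:],1)[:,0]
    f=lambda xy:-sum(np.minimum(ring(xy,r),200).mean() for r in(.053,.056,.059))+1.5*(np.minimum(ring(xy,.064),200).mean()+np.minimum(ring(xy,.047),200).mean())
    G=[(f((x,y)),x,y) for x in np.arange(p[0]-.02,p[0]+.021,.002) for y in np.arange(p[1]-.02,p[1]+.021,.002)]
    return minimize(f,min(G)[1:],method="Nelder-Mead",options=dict(initial_simplex=[np.array(min(G)[1:])+d for d in((0,0),(.002,0),(0,.002))])).x
E
python3 - <<'E'
from h import *
for n,b in(("top",(.698,.0118)),("side",(.6951,.0102))):
    for k,p in((0,(.515,-.105)),(3,(.520,.139))):
        w=ringfit(n,cv2.imread(f"pics/{n}{k}.png"),p); d=w-b; print(n,k,w,np.degrees(np.arctan2(-d[1],-d[0])),np.hypot(*d))
E
```

```text
top 0 [ 0.51224908 -0.10658665] 32.51102729135614 0.22026984648254752
top 3 [0.52134388 0.14298051] -36.596675768854496 0.2200357100831271
side 0 [ 0.51047665 -0.10749281] 32.516500688095874 0.21894606290980395
side 3 [0.51763203 0.14302704] -36.813253310356124 0.22167071231809032
```

Both cameras put the lens within about 4 mm of the model's middle. The lens angle is -36.6 to -36.8° against -36.3 to -36.5° for the model. Now for the button: move over it, then come down to just above it.

```bash
python3 -m pendant '[{"dx":-0.15,"dy":0.228,"dz":0,"ax":0,"ay":0,"az":0,"fingers":0},{"dx":-0.15,"dy":0.228,"dz":0,"ax":0,"ay":0,"az":0,"fingers":0},{"dx":-0.15,"dy":0.228,"dz":0,"ax":0,"ay":0,"az":0,"fingers":0},{"dx":-0.15,"dy":0.228,"dz":0,"ax":0,"ay":0,"az":0,"fingers":0},{"dx":-0.15,"dy":0.228,"dz":0.04,"ax":0,"ay":0,"az":0,"fingers":0},{"dx":-0.15,"dy":0.228,"dz":0.083,"ax":0,"ay":0,"az":0,"fingers":0},{"dx":-0.15,"dy":0.228,"dz":0.083,"ax":0,"ay":0,"az":0,"fingers":0},{"dx":-0.15,"dy":0.228,"dz":0.083,"ax":0,"ay":0,"az":0,"fingers":0}]'
python3 - <<'E'
from h import *
im=eyes.camera("side"); cv2.imwrite("pics/c4.png",cv2.resize(im[120:270,220:420],None,fx=3,fy=3,interpolation=2))
E
```

```text
clock: 6.35
tcp_pos: [0.6966, 0.0161, 0.1885]
tool_rot: [[-1.0, -0.002, 0.002], [-0.002, 1.0, 0.0], [-0.002, 0.0, -1.0]]
wrist_force: [-0.3, -0.0, 0.4]
gripper_width: 0.0004
finger_force: 0.0
```

View pics/c4.png

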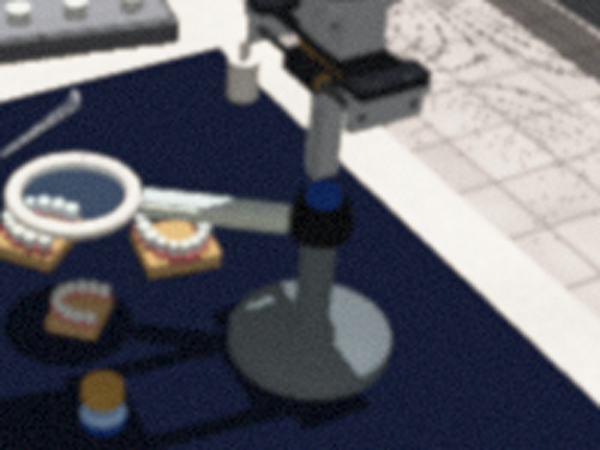

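The fingertip at crop (323,175) is right above the blue button at (323,192). I'll shift 4 mm in y and press down in steps.

```bash
python3 -m pendant '[{"dx":0,"dy":-0.005,"dz":0.01,"ax":0,"ay":0,"az":0,"fingers":0},{"dx":0,"dy":-0.005,"dz":0.016,"ax":0,"ay":0,"az":0,"fingers":0},{"dx":0,"dy":-0.005,"dz":0.02,"ax":0,"ay":0,"az":0,"fingers":0},{"dx":0,"dy":-0.005,"dz":0.021,"ax":0,"ay":0,"az":0,"fingers":0},{"dx":0,"dy":-0.005,"dz":0.021,"ax":0,"ay":0,"az":0,"fingers":0}]'
```

```text
clock: 7.02
tcp_pos: [0.6967, 0.0101, 0.1714]
tool_rot: [[-1.0, -0.0, 0.002], [-0.0, 1.0, -0.001], [-0.002, -0.001, -1.0]]
wrist_force: [0.8, -1.9, 4.8]
gripper_width: 0.0006
finger_force: 2.4
```

```bash
python3 -m pendant '[{"dx":0,"dy":0,"dz":0.0015,"ax":0,"ay":0,"az":0,"fingers":0},{"dx":0,"dy":0,"dz":0.0025,"ax":0,"ay":0,"az":0,"fingers":0},{"dx":0,"dy":0,"dz":0.0025,"ax":0,"ay":0,"az":0,"fingers":0}]'
```

```text
clock: 7.4
tcp_pos: [0.6968, 0.0101, 0.1712]
tool_rot: [[-1.0, -0.0, 0.003], [-0.0, 1.0, -0.001], [-0.003, -0.001, -1.0]]
wrist_force: [-2.0, -1.8, 9.9]
gripper_width: 0.0004
finger_force: 5.4
```

Force rose to 9.9 N while z stayed at 0.171, so the button is against its stop. I'll lift straight up, move clear and check.

```bash
python3 -m pendant '[{"dx":0,"dy":0,"dz":-0.02,"ax":0,"ay":0,"az":0,"fingers":0},{"dx":0,"dy":0,"dz":-0.07,"ax":0,"ay":0,"az":0,"fingers":0},{"dx":0,"dy":0,"dz":-0.12,"ax":0,"ay":0,"az":0,"fingers":0},{"dx":0.03,"dy":-0.07,"dz":-0.12,"ax":0,"ay":0,"az":0,"fingers":0},{"dx":0.06,"dy":-0.14,"dz":-0.12,"ax":0,"ay":0,"az":0,"fingers":0},{"dx":0.09,"dy":-0.21,"dz":-0.12,"ax":0,"ay":0,"az":0,"fingers":0},{"dx":0.12,"dy":-0.27,"dz":-0.12,"ax":0,"ay":0,"az":0,"fingers":0},{"dx":0.12,"dy":-0.27,"dz":-0.12,"ax":0,"ay":0,"az":0,"fingers":0},{"dx":0.12,"dy":-0.27,"dz":-0.12,"ax":0,"ay":0,"az":0,"fingers":0}]'
python3 - <<'E'
from h import *
for n,b in(("top",(.698,.0118)),("side",(.6951,.0102))):
    im=eyes.camera(n); cv2.imwrite(f"pics/{n}5.png",im); w=ringfit(n,im,(.52,.14)); d=w-b; print(n,w,np.degrees(np.arctan2(-d[1],-d[0])))
a=cv2.imread("pics/top5.png")[110:270,130:370];b=cv2.imread("pics/side5.png")[150:310,190:430]
cv2.imwrite("pics/c5.png",cv2.resize(np.hstack([a,b]),None,fx=1.66,fy=1.66,interpolation=2))
E
```

```text
clock: 8.52
tcp_pos: [0.6001, -0.2044, 0.2637]
tool_rot: [[-1.0, -0.001, -0.001], [-0.001, 1.0, 0.002], [0.001, 0.002, -1.0]]
wrist_force: [0.4, 0.5, 0.5]
gripper_width: 0.0004
finger_force: 0.0
top [0.52136282 0.14305632] -36.615461829844584
side [0.51758492 0.14293239] -36.786368154729885
```

View pics/c5.png

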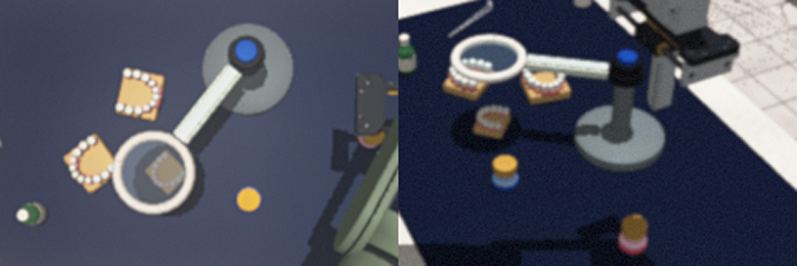

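The lens is unchanged at crop (154,172), over the model, the button is back up, and the objects in view haven't moved. The robot is touching nothing, so I'm handing in.

```bash
python3 -c "from workcell import r; print(r.close_job())"
```

```text
the job is handed in; nothing more can be done
None
```

I handed in the job at about 8.5 s: the lens hangs within about 5 mm of the middle of the smallest tooth model, and the lamp button was pressed to its stop (9.9 N) and sprang back. In the last pictures nothing in view had moved; the bowl was outside those crops, but the arm never went near it.

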